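# Register a maple block in the corner stop

### The job

Push the maple block across the worktop with the fingertips until its long side lies flush against the long blue fence of the corner stop, still well short of the end stop; then slide it along the fence until its end butts against the end stop, and leave it snug and square in the corner. Only push it: do not take it between the fingers, lift it or tip it, and leave the other things on the worktop where they are.

Things in the scene. Friction and masses are not known exactly. Their poses are not given: they have to be found in the camera images.
- corner_stop: L-shaped corner stop of blue-painted wood with brass screws, fixed to the worktop, 22 mm high, 22 mm thick. Origin: its inside corner, at worktop level. Inner face of the long fence: the plane x = 0 of this frame, y from -220 to 0 mm, wood on the +x side. Inner face of the end stop: the plane y = 0, x from -95 to 0 mm, wood on the +y side. The block belongs at negative x and y. z is up.
- block_centre (a point): Centre of the maple block (16 mm above the worktop when it lies flat): plain light wood, 45 mm (own x) by 130 mm (own y) by 32 mm high (z up), about 0.25 kg, loose, slides on the worktop; starts clear of the fence, up to 20 degrees askew to it. Seated, its centre is at x = -22.5, y = -65 mm in the corner stop's frame, its y parallel to the fence, either end first.
- sanding_block: Bystander, loose, not to be disturbed: sanding block, brown wood over dark abrasive, 59x112x34 mm; origin at the middle of its underside.
- glue_bottle: Bystander, loose, not to be disturbed: upright yellow glue bottle with an orange nozzle, 44x62 mm, 208 mm tall; origin at the middle of its underside.
- screw_tin: Bystander, loose, not to be disturbed: closed red tin, 79x101x39 mm; origin at the middle of its underside.
- tape_measure: Bystander, loose, not to be disturbed: red and black tape measure, 35x80x68 mm, standing on its edge; origin at the middle of its underside.
- red_bit: Bystander, loose, not to be disturbed: router bit with a red head, standing head down, 30x22x62 mm; origin at the middle of its underside.
- maple_block: The same maple block, its point at the middle of its underside, 16 mm below block_centre.
Mind the look-alikes: they are no part of the job. Of the things like the maple_block, leave any that is pink; of the rest the larger one is meant.

How it is judged:
By the outcome, as a careful person would: the job done as asked, in the order asked, and still so for the second after the job is handed in, with the robot touching nothing.
It also fails if it takes over 56 s, if anything falls off the work surface, if the arm or the gripper's body presses on something with over 40 N, if the wrist force passes 120 N, or if a joint passes its speed limit or range.

### The arm

A 7-joint arm with a two-finger parallel gripper is mounted at the origin on a cart in front of the work surface, level with it; the furniture and walls round the work are solid. World frame = base frame: x ahead of the robot, y to its left, z up, the work surface at z = 0. Lengths are in mm, angles in rad, forces in N, time in s.
With the tool pointing down it reaches from about 425 to 1025 mm from the base axis. Payload 3.6 kg.
Tool frame: the origin (TCP) lies between the finger pads; the fingertips stand 22 mm ahead of it and the grasp point (between the pads) lies 3 mm ahead of it (tip_extent is the distance from the TCP to the fingertips, in mm); z points along the fingers, y is the direction in which the jaws open and shut (so a half turn about z gives the same grasp; the last joint's range is limited). The gripper opens to 85 mm and grips with 20 to 120 N. Pads are 22 mm wide; open, the fingers measure 114 mm over their backs; the gripper's body (76 mm by 85 mm) begins 54 mm behind the grasp point. The pads swing forward as they close: fully open they stand 13 mm farther back than shut.
Start: joints at [1.151, 0.591, 0.048, 1.609, -0.033, 0.943, -0.034], TCP at [232.737, -686.632, 230.502] pointing down, gripper open.
Joint ranges: [-2.69, 2.69], [-0.47, 2.24], [-1.27, 1.36], [0.19, 2.51], [-1.53, 4.68], [0.08, 2.07], [-3.09, 3.09]. Speed limits (rad/s): [2.57, 2.57, 3.14, 3.14, 3.14, 3.14, 3.14].

### API

Orientations are given as a unit quaternion [x, y, z, w].
In Python, from rig import get_obs, read_camera, camera_model, finish_job, cut_out, tip_extent gives the robot as it stands. The module is installed in compiled form; this text tells all that it offers.
- The arm moves only by the tool drive_tool, never from a script. Its argument "targets" is a list of rows, each a list of 7 numbers: the opening, from 0 (shut) to 1 (fully open), then the shift along the world's x, y, z in cm, then the turn, a rotation vector about the world's x, y, z in rad. A call has 1 to 5 rows; each row shifts and turns the commanded pose from where the row before left it; what a row does not reach is not made up. A row lasts 1/10 s, in which the tool goes at most 50 mm and 8.59 degrees, less where a joint would pass 70% of its speed; a pose out of reach is approached as far as the arm can. A call with a gripper value outside its range is refused whole. The fingers move at their own pace and stop on an object; the grip force is fixed at half the most. Time passes only in rows, so rows that do not move let the fingers close. It gives the time, the measured TCP pose, the force and the opening at its end, in the units of the state.
- get_obs(): the state, without advancing time (a new reading comes with each control period).
- read_camera(name): name is "scene" or "top" or "wrist"; returns the picture (400x640x3 uint8, red, green, blue); there is no depth.
- camera_model(name): a dict with "mtx" (3x3 intrinsics, pixels), "rvec" (rotation vector, rad) and "tvec" (3), from world to camera coordinates, as OpenCV has them. Camera axes: x right, y down, z forward; pixel columns grow to the right and rows downward; lengths in mm; the calibration is good to about 2 mm. A picture is of the moment at which its call begins: read the wrist's pose just before it. camera_model takes no time and is no camera call; for the wrist camera it gives the pose at the moment of the call.
- finish_job(): hands the job in, once; it reports no verdict.
Trained networks look in the newest picture that a camera, given by its name, has taken for a name from the list of things; names that differ only in an ending like _2 or _b are one class to them, and where a whole thing is asked for, a point or a joint stands for the part that bears it (a point fixed in the world has none). Each returns a list of dicts, best first, with "p" (0 to 1); they miss things now and then, are a little off and sometimes report something else, mostly with a low value. They report only what shows in the picture. A call takes as long as a camera call. They do not tell look-alikes from the thing itself.
- cut_out(camera, target): "pixels" (400x640 bool, what is visible of it) and "rect" ([left, top, right, bottom] in pixels, round what is visible of it).
The state is a dict: "time_s": time; "qpos": joint angles; "qd": joint speeds; "tau": joint torques, N m; "tool_pos": TCP position; "tcp_rot": TCP orientation; "contact_force": force on the tool from outside, world axes, zero at the start; "wrist_torque": the same for the moment, N m; "opening": opening from 0.0 (shut) to 1.0 (fully open).
Only numpy, scipy, OpenCV 4.12 (cv2) and the standard library are available. Lean on these libraries where they do the work, as an engineer would, in place of code of your own. Each camera call takes 0.05 s, during which the arm holds its last target.

## Working session

There is one attempt and no reset: what is moved stays moved. The work goes in short steps, Python scripts to look and compute and a tool call to move; the robot and the scene stay as the last step left them, time stands still between calls to the robot, and variables do not carry over. Pictures are saved under pics/ and viewed, and the job is handed in when it is done.

Besides the shell and the picture viewer there is one more tool, called after ">>>" as name([rows], argument=value, ...), one row to a line, values as JSON. drive_tool: Moves the arm, as the interface text tells. Its arguments: {"type":"object","properties":{"targets":{"type":"array"}},"required":["targets"]}

```bash
mkdir -p pics; ls
python3 - <<'E'
from rig import *
import cv2
for n in ["scene","top"]:
    im=read_camera(n); cv2.imwrite(f"pics/{n}0.png",im[:,:,::-1])
    m=camera_model(n); print(n,m)
o=get_obs();print(o,tip_extent)
E
```

```text
pics
scene {'mtx': array([[434.28894671,   0.        , 322.45752653],
       [  0.        , 434.28894671, 197.49834983],
       [  0.        ,   0.        ,   1.        ]]), 'rvec': array([ 1.00934922, -2.05727393,  1.30753357]), 'tvec': array([394.14501892, 223.86431203, 549.84802625])}
top {'mtx': array([[418.53011163,   0.        , 323.96464536],
       [  0.        , 418.53011163, 201.58053261],
       [  0.        ,   0.        ,   1.        ]]), 'rvec': array([ 2.10376076, -2.15154182,  0.16236002]), 'tvec': array([ 69.58947036, 585.48458487, 910.34586289])}
{'time_s': 0.1, 'qpos': array([ 1.15051252,  0.59203631,  0.04831447,  1.60975284, -0.03328133,
        0.94275236, -0.03371886]), 'qd': array([ 0.00010436, -0.00144487,  0.00042158, -0.00496967,  0.00072226,
       -0.00026003,  0.00144148]), 'tau': array([ 3.55524622e-03, -5.50002694e+01,  1.55312464e+00, -1.98825073e+01,
        9.75528412e-03,  3.82910701e-03, -9.80510436e-06]), 'tool_pos': array([ 232.4641084 , -685.87914872,  229.42708589]), 'tcp_rot': array([ 9.86675571e-01,  1.62696553e-01, -2.43204476e-04, -1.04419841e-03]), 'contact_force': array([-0.00389413, -0.10368604,  0.07424177]), 'wrist_torque': array([-0.00693792,  0.05120263,  0.02786294]), 'opening': 1.0016495649039192} 22.0
```

View pics/scene0.png

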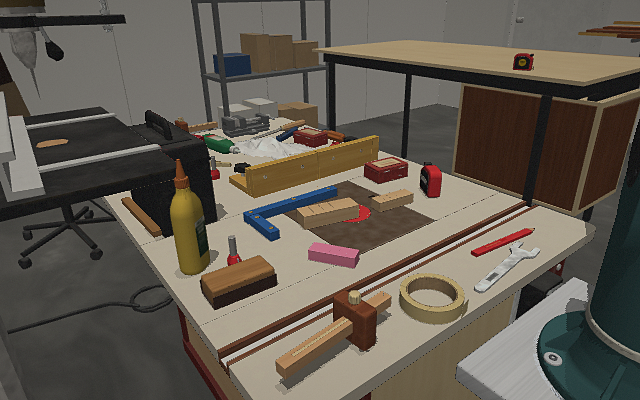

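View pics/top0.png

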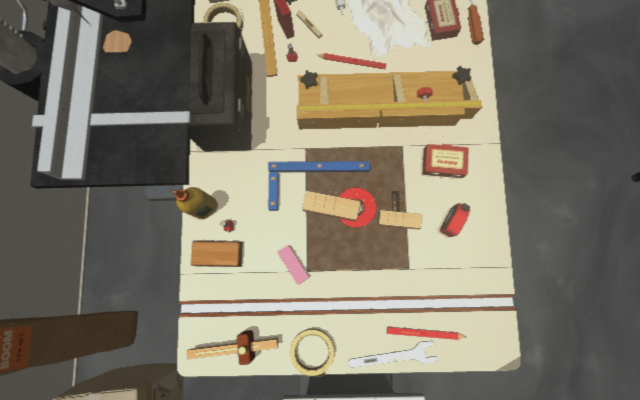

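The top view shows three similar blocks: a large light one at (332,205), a small light one at (400,219) and a pink one at (293,264). The large light one is meant. The fence is at (268–370,166) and the end stop at (273,175–210). Next I'll measure and take a close crop.

```bash
cat > h.py <<'E'
from rig import *
import cv2, numpy as np
def P(n):
    m=camera_model(n);R,_=cv2.Rodrigues(m['rvec']);return m['mtx'],R,np.asarray(m['tvec']).reshape(3)
def back(n,uv,z):
    K,R,t=P(n);uv=np.atleast_2d(uv).astype(float)
    d=np.c_[uv,np.ones(len(uv))]@np.linalg.inv(K).T@R
    c=-R.T@t
    s=(z-c[2])/d[:,2];return c+s[:,None]*d
def proj(n,X):
    m=camera_model(n);return cv2.projectPoints(np.atleast_2d(X).astype(float),m['rvec'],m['tvec'],m['mtx'],None)[0][:,0]
def quad(mask):
    c,_=cv2.findContours(mask.astype(np.uint8),cv2.RETR_EXTERNAL,cv2.CHAIN_APPROX_NONE);c=max(c,key=cv2.contourArea);return c[:,0]
E
python3 - <<'E'
from h import *
for n in ["top","scene"]:
    im=read_camera(n)
    K,R,t=P(n);print(n,"cam at",-R.T@t)
    for th,z in [("corner_stop",22),("maple_block",32),("sanding_block",34),("glue_bottle",0),("screw_tin",39),("tape_measure",68),("red_bit",30)]:
        for r in cut_out(n,th)[:4]:
            c=quad(r['pixels']);b=np.array(cv2.boxPoints(cv2.minAreaRect(c.astype(np.float32))))
            print(th,round(r['p'],2),np.round(r['rect']),back(n,b,z)[:,:2].round().tolist() if n=="top" else "")
            if n=="top" and r['p']>.3: cv2.drawContours(im,[c.reshape(-1,1,2)],-1,(0,255,0),1) if 0 else None
    if n=="top":
        cr=im[140:290,170:480,::-1]; cv2.imwrite("pics/crop.png",cv2.resize(cr,None,fx=2.5,fy=2.5,interpolation=cv2.INTER_CUBIC))
print(get_obs()['time_s'])
E
```

```text
top cam at [427.47330768  44.38306744 995.82187069]
corner_stop 0.97 [267. 162. 370. 213.] [[691.0, 192.0], [691.0, -53.0], [572.0, -51.0], [572.0, 189.0]]
maple_block 0.91 [304. 189. 358. 224.] [[570.0, 111.0], [618.0, 102.0], [591.0, -25.0], [543.0, -15.0]]
maple_block 0.86 [378. 211. 420. 230.] [[532.0, -64.0], [570.0, -69.0], [556.0, -169.0], [518.0, -162.0]]
maple_block 0.74 [277. 245. 309. 285.] [[476.0, 170.0], [493.0, 143.0], [419.0, 94.0], [402.0, 121.0]]
maple_block 0.48 [423. 147. 468. 178.] [[723.0, -182.0], [720.0, -286.0], [640.0, -280.0], [643.0, -177.0]]
sanding_block 0.68 [190. 242. 244. 268.] [[449.0, 366.0], [507.0, 366.0], [502.0, 249.0], [444.0, 249.0]]
glue_bottle 0.97 [173. 186. 218. 220.] [[600.0, 436.0], [660.0, 408.0], [608.0, 309.0], [549.0, 337.0]]
tape_measure 0.65 [438. 202. 468. 238.] [[512.0, -193.0], [585.0, -239.0], [562.0, -275.0], [490.0, -228.0]]
red_bit 0.52 [221. 221. 233. 231.] [[552.0, 300.0], [552.0, 272.0], [526.0, 272.0], [527.0, 300.0]]
scene cam at [-93.52228131 552.7134344  439.95433905]
corner_stop 0.77 [242. 184. 336. 240.] 
corner_stop 0.29 [364. 159. 409. 184.] 
maple_block 0.96 [371. 190. 416. 212.] 
maple_block 0.89 [311. 241. 357. 265.] 
maple_block 0.83 [297. 196. 358. 225.] 
glue_bottle 0.67 [168. 159. 210. 277.] 
screw_tin 0.88 [365. 158. 408. 182.] 
tape_measure 0.94 [421. 164. 447. 198.] 
red_bit 0.49 [227. 238. 242. 261.] 
0.9
```

View pics/crop.png

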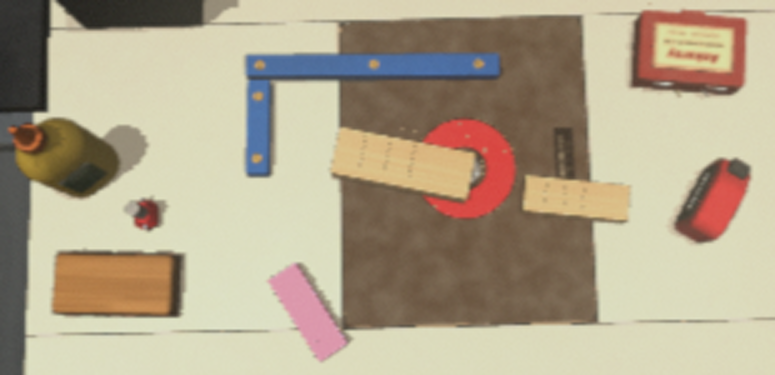

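```bash
cat > fit.py <<'E'
from h import *
from scipy.optimize import minimize
S=8
def render(n,boxes,pose,roi):
    x,y,a=pose;c,s=np.cos(a),np.sin(a);l,t,r,b=roi
    im=np.zeros(((b-t)*S,(r-l)*S),np.uint8)
    for (x0,x1,y0,y1,h) in boxes:
        q=np.array([[X,Y,Z] for X in(x0,x1) for Y in(y0,y1) for Z in(0,h)],float)
        w=np.c_[x+c*q[:,0]-s*q[:,1],y+s*q[:,0]+c*q[:,1],q[:,2]]
        p=(proj(n,w)-[l-.5,t-.5])*S-.5
        hl=cv2.convexHull(p.astype(np.float32))
        cv2.fillConvexPoly(im,np.round(hl*16).astype(np.int32),255,shift=4)
    return cv2.resize(im,None,fx=1/S,fy=1/S,interpolation=cv2.INTER_AREA)/255.
def fit(n,mask,boxes,p0,ign=None):
    ys,xs=np.nonzero(mask);roi=(xs.min()-15,ys.min()-15,xs.max()+15,ys.max()+15)
    l,t,r,b=roi;m=mask[t:b,l:r].astype(float)
    w=np.ones_like(m) if ign is None else 1.-ign[t:b,l:r]
    sc=np.array([10,10,.1])
    f=lambda v:(w*(render(n,boxes,p0+v*sc,roi)-m)**2).sum()
    best=None
    v=np.zeros(3)
    for k in range(3):
        res=minimize(f,v,method='Nelder-Mead',options=dict(initial_simplex=v+np.vstack([np.zeros(3),np.eye(3)])*(1,.4,.2)[k],xatol=.003,fatol=.05));v=res.x
    return p0+v*sc,res.fun,m.sum()
BL=[(-22.5,22.5,-65,65,32)]
CS=[(0,22,-220,22,22),(-95,0,0,22,22)]
def blue(im):
    h=cv2.cvtColor(im,cv2.COLOR_RGB2HSV);m=((h[...,0]>95)&(h[...,0]<125)&(h[...,1]>110)&(h[...,2]>40)).astype(np.uint8)
    m[:150]=0; return m
E
python3 - <<'E'
from fit import *
im=read_camera("top"); np.save("top0.npy",im)
b=blue(im);k,lab,st,_=cv2.connectedComponentsWithStats(b)
print(st[st[:,4]>30])
bm=np.zeros_like(b)
for i in range(1,k):
    if st[i,4]>30 and 255<st[i,0]<375 and 150<st[i,1]<215: bm[lab==i]=1
bm=cv2.morphologyEx(bm,cv2.MORPH_CLOSE,np.ones((3,3)))
print(fit("top",bm,CS,np.array([669.,169,0])))
r=cut_out("top","corner_stop");print(r[0]['rect'],fit("top",r[0]['pixels'],CS,np.array([669.,169,0])))
for r in cut_out("top","maple_block")[:1]:
    print(r['rect'],fit("top",r['pixels'],BL,np.array([580.,43,.2])))
im=read_camera("scene")
for r in cut_out("scene","maple_block"):
    if r['rect'][0]<305: print('scene',fit("scene",r['pixels'],BL,np.array([580.,43,.2])))
r=cut_out("scene","corner_stop");print('scene',r[0]['rect'],fit("scene",r[0]['pixels'],CS,np.array([669.,169,0])))
E
```

```text
[[     0      0    640    400 255077]
 [   269    162    100      8    694]
 [   269    172      8     37    229]]
(array([6.68407692e+02, 1.66544066e+02, 6.43784484e-04]), np.float64(535.5478508266052), np.float64(947.0))
[266.5, 160.1, 368.4, 209.5] (array([ 6.70719606e+02,  1.68035917e+02, -1.98797677e-02]), np.float64(165.86137639369474), np.float64(1321.0))
[379.4, 210.7, 421.3, 228.8] (array([5.8e+02, 4.3e+01, 2.0e-01]), np.float64(690.0), np.float64(690.0))
scene (array([ 5.83323603e+02,  3.96143006e+01, -2.15690581e-01]), np.float64(33.99798539023452), np.float64(1326.0))
scene [243.9, 185.0, 335.8, 239.3] (array([ 6.73536793e+02,  1.64734411e+02, -1.93090844e-02]), np.float64(111.87086505190311), np.float64(1503.0))
```

Run:
```python
from fit import *
im=np.load("top0.npy").astype(int)
m=((im[...,2]-im[...,0])>15);z=np.zeros(m.shape,np.uint8);z[155:218,260:378]=m[155:218,260:378]
z=cv2.morphologyEx(z,cv2.MORPH_CLOSE,np.ones((3,3)));print(z.sum())
print("cs",fit("top",z,CS,np.array([670.,168,0])))
im=read_camera("top")
for r in cut_out("top","maple_block"):
    if r['rect'][0]<310 and r['rect'][3]<230: print(r['rect'],fit("top",r['pixels'],BL,np.array([582.,41,-.21])))
im2=im.copy()
def draw(im,n,boxes,pose,col):
    x,y,a=pose;c,s=np.cos(a),np.sin(a)
    for (x0,x1,y0,y1,h) in boxes:
        for Z in (0,h):
            q=np.array([[x0,y0],[x1,y0],[x1,y1],[x0,y1]],float);w=np.c_[x+c*q[:,0]-s*q[:,1],y+s*q[:,0]+c*q[:,1],np.full(4,Z)]
            cv2.polylines(im,[np.round((proj(n,w)*5+2)*16).astype(np.int32)],True,col,1,shift=4)
big=cv2.resize(im[:,:,::-1],None,fx=5,fy=5,interpolation=cv2.INTER_CUBIC)
draw(big,"top",CS,fit("top",z,CS,np.array([670.,168,0]))[0],(0,0,255))
for r in cut_out("top","maple_block"):
    if r['rect'][0]<310 and r['rect'][3]<230: draw(big,"top",BL,fit("top",r['pixels'],BL,np.array([582.,41,-.21]))[0],(0,255,0))
cv2.imwrite("pics/fit0.png",big[760:1200,1270:1920])
```

```text
1257
cs (array([ 6.73511081e+02,  1.67044841e+02, -2.53391106e-02]), np.float64(219.14435986159168), np.float64(1257.0))
[302.0, 191.4, 358.8, 220.7] (array([ 5.81926946e+02,  4.22824317e+01, -2.24753611e-01]), np.float64(57.13454825067282), np.float64(1090.0))
```

View pics/fit0.png

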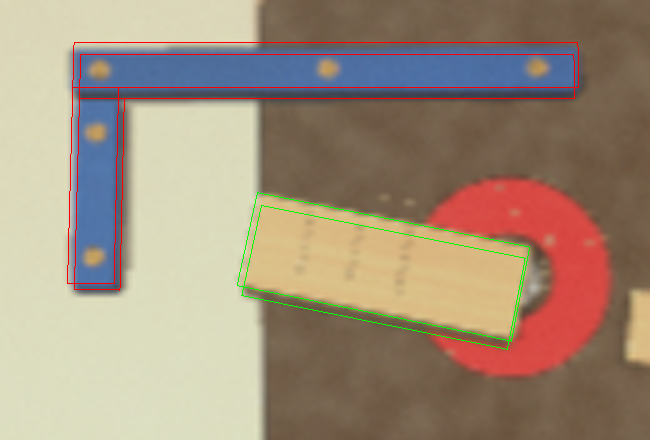

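The crop confirms the large light block at (332,205): 45x130, about 11° askew. In world coordinates its centre is about (582,42) with yaw −0.22. The corner is about (672,167) with yaw −0.02.

>>> drive_tool([
  [1,1.7,4.5,0,0,0,-0.12],
  [1,1.7,4.5,0,0,0,-0.12],
  [1,1.7,4.5,0,0,0,-0.11],
  [1,1.7,4.5,0,0,0,0],
  [1,1.7,4.5,0,0,0,0],
])

```text
time_s: 1.85
tool_pos: [318.4, -459.9, 230.7]
tcp_rot: [1.0, -0.012, 0.0, 0.0]
contact_force: [1.9, 0.2, 1.2]
opening: 1.001
```

>>> drive_tool([
  [1,1.7,4.5,0,0,0,0],
  [1,1.7,4.5,0,0,0,0],
  [1,1.7,4.5,0,0,0,0],
  [1,1.7,4.5,0,0,0,0],
  [1,1.7,4.5,0,0,0,0],
])

```text
time_s: 2.35
tool_pos: [403.4, -234.9, 230.9]
tcp_rot: [1.0, -0.012, 0.001, 0.0]
contact_force: [0.9, -0.2, -0.2]
opening: 0.999
```

>>> drive_tool([
  [1,1.7,4.5,0,0,0,0],
  [1,1.7,4.5,0,0,0,0],
  [1,1.7,4.5,0,0,0,0],
  [1,1.7,4.5,0,0,0,0],
  [1,1.7,4.5,0,0,0,0],
])

```text
time_s: 2.85
tool_pos: [488.4, -9.8, 230.9]
tcp_rot: [1.0, -0.012, 0.001, 0.0]
contact_force: [1.0, -0.3, 0.0]
opening: 0.998
```

>>> drive_tool([
  [1,0.7,4.0,-2,0,0,0],
  [1,0.6,1.0,-3,0,0,0],
  [1,0,0,0,0,0,0],
])

```text
time_s: 3.15
tool_pos: [499.4, 40.9, 178.1]
tcp_rot: [1.0, -0.009, -0.003, -0.0]
contact_force: [-0.7, -0.5, 1.0]
opening: 1.001
```

Run:
```python
from h import *
im=read_camera("wrist");a=cv2.imwrite("pics/w1.png",im[:,:,::-1]); K,R,t=P("wrist");print(-R.T@t, tip_extent)
im=read_camera("top");cv2.imwrite("pics/t1.png",im[:,:,::-1])
```

```text
[575.74677707  36.67929468 323.30976951] 22.0
```

View pics/w1.png

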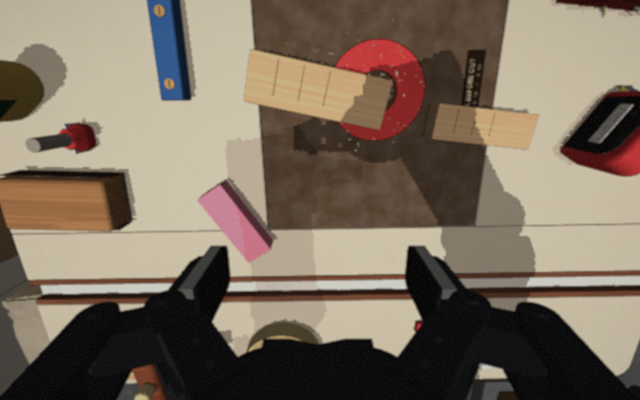

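View pics/t1.png

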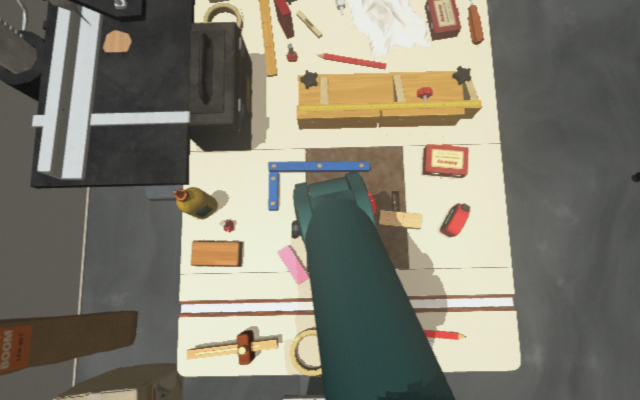

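Run:
```python
from fit import *
o=get_obs();p=o['tool_pos'];print(p,o['contact_force'])
for e in (0,9,15,22,28,35):
  for dx in (-11,11):
    print(e,dx,proj("wrist",[p+[dx,42.5,-e],p+[dx,-42.5,-e],p+[dx,57,-e]]).round(0).tolist())
im=read_camera("wrist")
for r in cut_out("wrist","maple_block"):
    print(r['p'],r['rect'])
    if 230<r['rect'][0]<280: print(fit("wrist",r['pixels'],BL,np.array([582.,41,-.21])))
for r in cut_out("wrist","corner_stop"): print(r['p'],r['rect'])
```

```text
[500.21481189  37.54914501 180.45015804] [ 0.17770181 -0.48938015  0.17120932]
0 -11 [[239.0, 269.0], [395.0, 265.0], [212.0, 269.0]]
0 11 [[234.0, 232.0], [398.0, 228.0], [207.0, 232.0]]
9 -11 [[242.0, 260.0], [392.0, 257.0], [217.0, 261.0]]
9 11 [[239.0, 225.0], [394.0, 221.0], [212.0, 225.0]]
15 -11 [[245.0, 255.0], [389.0, 252.0], [220.0, 256.0]]
15 11 [[241.0, 220.0], [391.0, 217.0], [216.0, 221.0]]
22 -11 [[248.0, 249.0], [387.0, 246.0], [224.0, 250.0]]
22 11 [[244.0, 216.0], [388.0, 213.0], [220.0, 216.0]]
28 -11 [[250.0, 245.0], [384.0, 242.0], [227.0, 245.0]]
28 11 [[246.0, 212.0], [386.0, 209.0], [223.0, 213.0]]
35 -11 [[252.0, 240.0], [382.0, 237.0], [230.0, 240.0]]
35 11 [[249.0, 208.0], [384.0, 205.0], [226.0, 209.0]]
0.97 [237.0, 55.4, 386.0, 132.0]
(array([ 5.83367099e+02,  3.78418286e+01, -2.19248979e-01]), np.float64(85.87729334871203), np.float64(7155.0))
0.68 [192.9, 181.1, 272.4, 264.6]
0.58 [420.0, 104.4, 533.2, 151.0]
0.91 [141.3, 0.0, 187.2, 103.3]
```

>>> drive_tool([
  [1,0,0,-4,0,0,0],
  [1,0,0,-4,0,0,0],
  [1,0,0,-4,0,0,0],
  [1,0,0,-1.5,0,0,0],
  [1,0,0,0,0,0,0],
])

```text
time_s: 3.9
tool_pos: [499.9, 36.9, 44.5]
tcp_rot: [1.0, -0.013, -0.001, 0.001]
contact_force: [-0.3, 0.3, 0.4]
opening: 0.999
```

Run:
```python
from fit import *
o=get_obs();p=o['tool_pos'];print(p,o['contact_force'])
im=read_camera("wrist");cv2.imwrite("pics/w2.png",im[:,:,::-1])
im=read_camera("scene");cv2.imwrite("pics/s2.png",cv2.resize(im[140:290,230:450,::-1],None,fx=3.5,fy=3.5,interpolation=cv2.INTER_CUBIC))
```

```text
[499.89681911  36.86783443  44.451507  ] [-0.31916727  0.27483012  0.40460382]
```

View pics/w2.png

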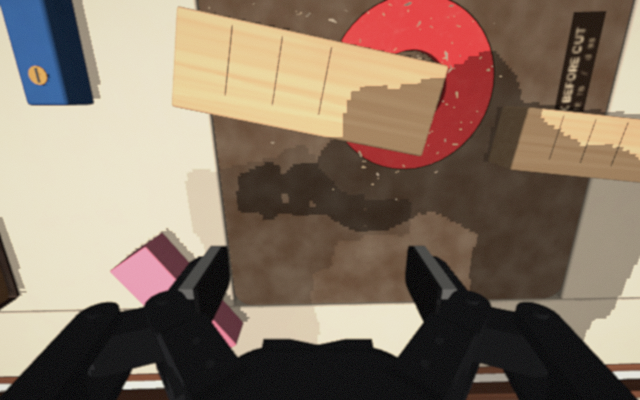

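View pics/s2.png

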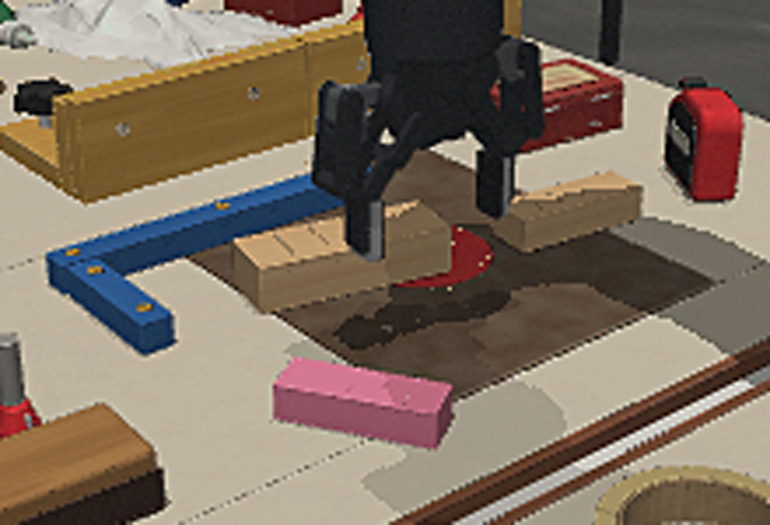

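Run:
```python
from fit import *
for e in (0,9,22,35):
  for s in (1,-1):
    P2=[[500+dx,37+s*dy,44.5-e] for dx in(-11,11) for dy in (43,57)]
    print(e,s,((proj("scene",P2)-[230,140])*3.5).round().tolist())
```

```text
0 1 [[387.0, 287.0], [367.0, 295.0], [362.0, 273.0], [343.0, 280.0]]
0 -1 [[501.0, 244.0], [518.0, 237.0], [475.0, 231.0], [493.0, 225.0]]
9 1 [[387.0, 301.0], [367.0, 309.0], [363.0, 287.0], [343.0, 294.0]]
9 -1 [[500.0, 258.0], [518.0, 251.0], [475.0, 245.0], [492.0, 238.0]]
22 1 [[387.0, 322.0], [368.0, 329.0], [363.0, 307.0], [343.0, 315.0]]
22 -1 [[500.0, 277.0], [517.0, 270.0], [475.0, 264.0], [492.0, 258.0]]
35 1 [[387.0, 342.0], [368.0, 350.0], [363.0, 327.0], [344.0, 335.0]]
35 -1 [[499.0, 297.0], [516.0, 290.0], [474.0, 283.0], [491.0, 277.0]]
```

>>> drive_tool([
  [1,0,0,-1.0,0,0,0],
  [1,0,0,-0.8,0,0,0],
  [1,0,0,0,0,0,0],
])

```text
time_s: 4.3
tool_pos: [500.5, 38.3, 27.2]
tcp_rot: [1.0, -0.012, -0.0, 0.0]
contact_force: [-0.7, 0.0, -0.2]
opening: 1.001
```

Run:
```python
from fit import *
o=get_obs();p=o['tool_pos'];print(p,o['contact_force'])
im=read_camera("scene");cv2.imwrite("pics/s3.png",cv2.resize(im[160:260,280:400,::-1],None,fx=6,fy=6,interpolation=cv2.INTER_CUBIC))
for e in (-15,0,9,22):
  for s in (1,-1):
    P2=[[p[0]+dx,p[1]+s*dy,p[2]-e] for dx in(-11,11) for dy in (43,57)]
    print(e,s,((proj("scene",P2)-[280,160])*6).round().tolist())
```

```text
[500.5447127   38.30506184  27.18843997] [-0.66959424  0.00792129 -0.22224138]
-15 1 [[359.0, 379.0], [325.0, 392.0], [317.0, 355.0], [284.0, 367.0]]
-15 -1 [[554.0, 305.0], [584.0, 293.0], [511.0, 283.0], [541.0, 272.0]]
0 1 [[359.0, 420.0], [326.0, 433.0], [318.0, 395.0], [284.0, 408.0]]
0 -1 [[553.0, 344.0], [583.0, 332.0], [510.0, 321.0], [539.0, 310.0]]
9 1 [[359.0, 444.0], [326.0, 457.0], [318.0, 419.0], [285.0, 431.0]]
9 -1 [[552.0, 367.0], [582.0, 355.0], [509.0, 344.0], [539.0, 333.0]]
22 1 [[360.0, 478.0], [326.0, 492.0], [318.0, 452.0], [285.0, 466.0]]
22 -1 [[551.0, 400.0], [581.0, 388.0], [509.0, 377.0], [538.0, 365.0]]
```

View pics/s3.png

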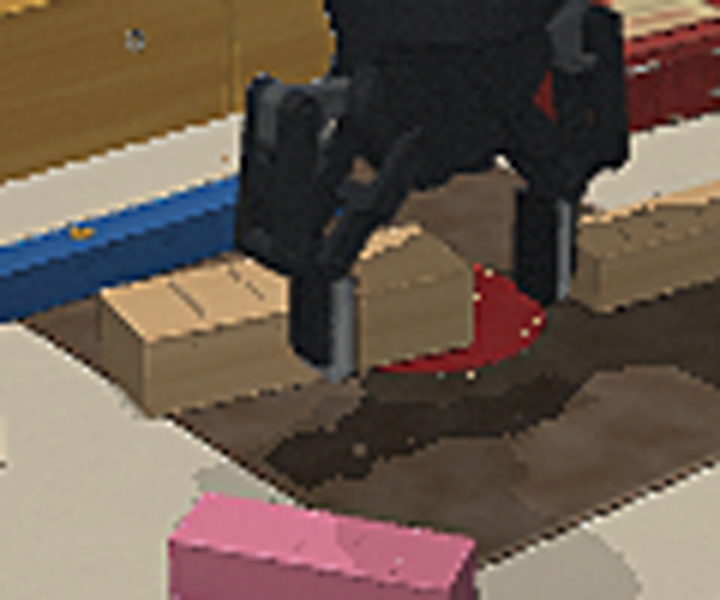

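>>> drive_tool([
  [0.7,0,0,0,0,0,0],
  [0.7,0,0,0,0,0,0],
  [0.7,0,0,0,0,0,0],
  [0.7,0,0,0,0,0,0],
])

```text
time_s: 4.75
tool_pos: [500.9, 38.4, 27.6]
tcp_rot: [1.0, -0.012, 0.0, -0.0]
contact_force: [0.1, 0.2, 0.2]
opening: 0.704
```

Run:
```python
from fit import *
o=get_obs();p=o['tool_pos'];print(p,o['contact_force'],tip_extent)
im=read_camera("scene");cv2.imwrite("pics/s4.png",cv2.resize(im[160:260,280:400,::-1],None,fx=6,fy=6,interpolation=cv2.INTER_CUBIC))
for e in (-15,0,9,22):
  for s in (1,-1):
    P2=[[p[0]+dx,p[1]+s*dy,p[2]-e] for dx in(-11,11) for dy in (30,44)]
    print(e,s,((proj("scene",P2)-[280,160])*6).round().tolist())
```

```text
[500.85597839  38.42525793  27.64918111] [0.08189921 0.22004776 0.20199369] 22.0
-15 1 [[389.0, 366.0], [356.0, 378.0], [347.0, 342.0], [314.0, 354.0]]
-15 -1 [[525.0, 314.0], [555.0, 302.0], [482.0, 292.0], [512.0, 281.0]]
0 1 [[389.0, 406.0], [356.0, 419.0], [347.0, 382.0], [314.0, 394.0]]
0 -1 [[524.0, 353.0], [554.0, 341.0], [481.0, 331.0], [511.0, 319.0]]
9 1 [[389.0, 430.0], [356.0, 443.0], [347.0, 405.0], [315.0, 418.0]]
9 -1 [[524.0, 376.0], [554.0, 364.0], [481.0, 354.0], [511.0, 342.0]]
22 1 [[389.0, 464.0], [356.0, 478.0], [348.0, 439.0], [315.0, 452.0]]
22 -1 [[523.0, 410.0], [552.0, 398.0], [480.0, 386.0], [510.0, 375.0]]
```

View pics/s4.png

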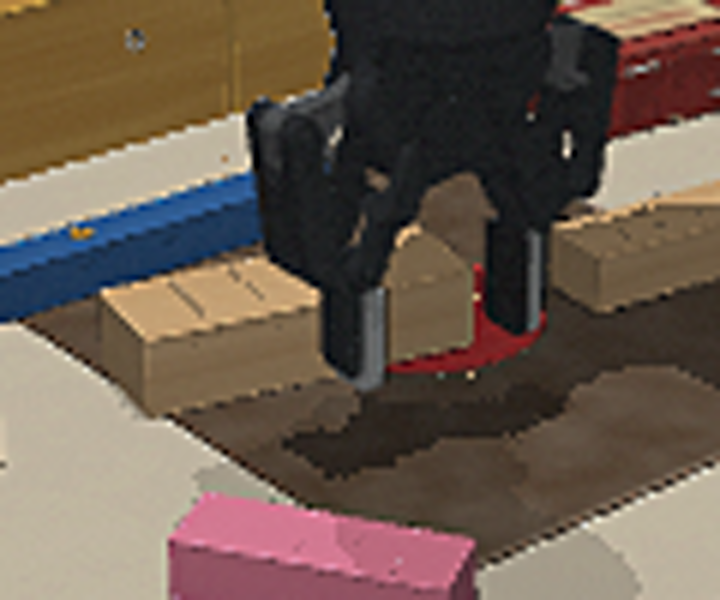

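>>> drive_tool([
  [0.7,0,0,-0.4,0,0,0],
  [0.7,0,0,-0.3,0,0,0],
])

```text
time_s: 5.0
tool_pos: [500.8, 38.4, 20.3]
tcp_rot: [1.0, -0.012, 0.0, -0.0]
contact_force: [-0.3, 1.0, 0.4]
opening: 0.698
```

>>> drive_tool([
  [0.7,0,0,-0.3,0,0,0],
  [0.7,0,0,0,0,0,0],
])

```text
time_s: 5.2
tool_pos: [500.4, 38.3, 16.9]
tcp_rot: [1.0, -0.012, -0.001, 0.0]
contact_force: [0.1, 0.9, 0.6]
opening: 0.701
```

Run:
```python
from fit import *
o=get_obs();p=o['tool_pos'];print(p,o['contact_force'],tip_extent)
im=read_camera("scene");cv2.imwrite("pics/s5.png",cv2.resize(im[160:260,280:400,::-1],None,fx=6,fy=6,interpolation=cv2.INTER_CUBIC))
```

```text
[500.37254969  38.32479071  16.94008579] [0.14800716 0.86514513 0.6109591 ] 22.0
```

View pics/s5.png

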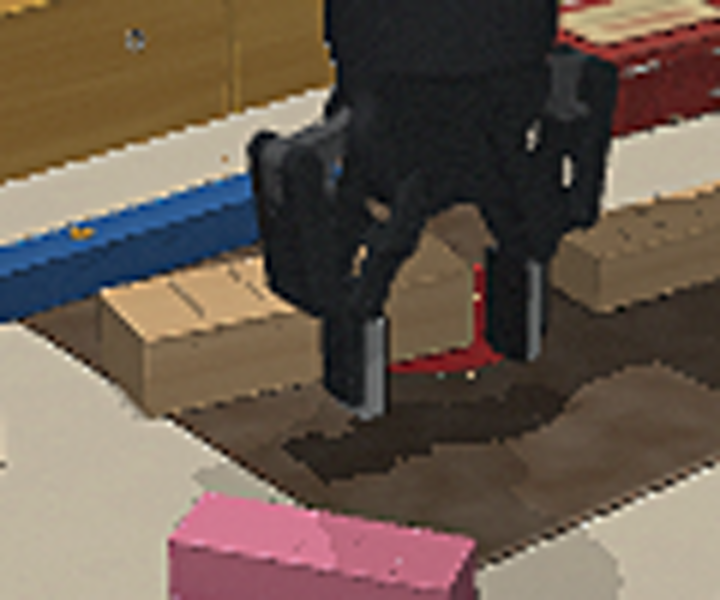

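>>> drive_tool([
  [0.7,0,0,-0.4,0,0,0],
  [0.7,0,0,-0.3,0,0,0],
  [0.7,0,0,0,0,0,0],
])

```text
time_s: 5.55
tool_pos: [500.5, 38.3, 10.1]
tcp_rot: [1.0, -0.012, -0.0, 0.0]
contact_force: [0.1, -0.2, 0.2]
opening: 0.7
```

>>> drive_tool([
  [0.7,0,0,-0.3,0,0,0],
  [0.7,0,0,-0.3,0,0,0],
  [0.7,0,0,0,0,0,0],
])

```text
time_s: 5.85
tool_pos: [500.5, 38.3, 4.1]
tcp_rot: [1.0, -0.012, -0.0, 0.0]
contact_force: [0.0, -0.6, 0.2]
opening: 0.698
```

Run:
```python
from fit import *
o=get_obs();p=o['tool_pos'];print(p,o['contact_force'],tip_extent)
im=read_camera("scene");cv2.imwrite("pics/s6.png",cv2.resize(im[160:260,280:400,::-1],None,fx=6,fy=6,interpolation=cv2.INTER_CUBIC))
im=read_camera("wrist");cv2.imwrite("pics/w6.png",im[:,:,::-1])
```

```text
[500.53739214  38.34811057   4.13761863] [ 0.03995727 -0.57350185  0.22795718] 22.0
```

View pics/s6.png

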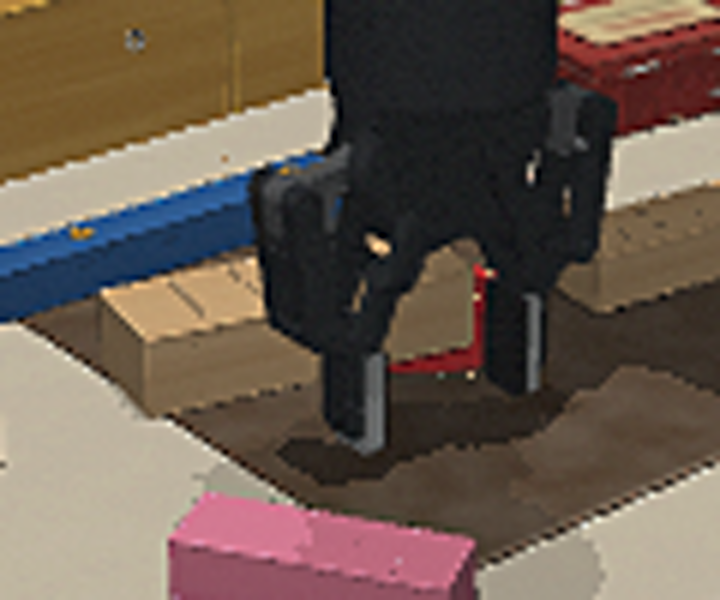

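View pics/w6.png

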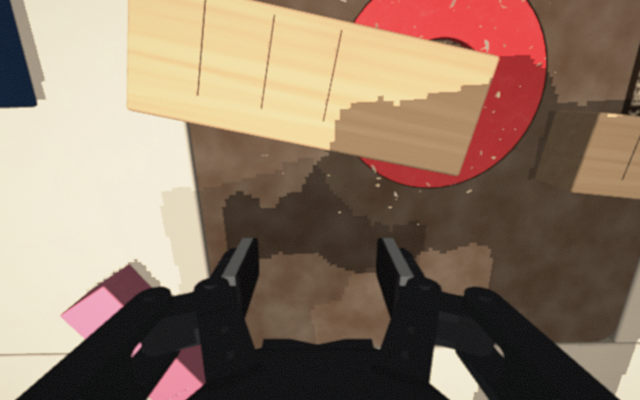

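>>> drive_tool([
  [0.7,2,0,0,0,0,0],
  [0.7,1,0,0,0,0,0],
  [0.7,0.8,0,0,0,0,0],
  [0.7,0.8,0,0,0,0,0],
  [0.7,0.8,0,0,0,0,0],
])

```text
time_s: 6.45
tool_pos: [554.0, 37.9, 4.3]
tcp_rot: [1.0, -0.012, -0.001, 0.0]
contact_force: [0.1, 0.0, 0.1]
opening: 0.702
```

>>> drive_tool([
  [0.7,0.6,0,0,0,0,0],
  [0.7,0.6,0,0,0,0,0],
  [0.7,0.6,0,0,0,0,0],
])

```text
time_s: 6.75
tool_pos: [571.4, 38.4, 4.4]
tcp_rot: [1.0, -0.011, -0.002, 0.0]
contact_force: [-3.3, 0.9, 3.9]
opening: 0.699
```

```bash
cat > look.py <<'E'
from fit import *
import sys
tag=sys.argv[1];g=[float(v) for v in sys.argv[2:5]] if len(sys.argv)>4 else None
o=get_obs();p=o['tool_pos'];print(p.round(1),o['contact_force'].round(1))
im=read_camera("wrist");cv2.imwrite(f"pics/w{tag}.png",im[:,:,::-1])
if g:
  for r in cut_out("wrist","maple_block"):
    u=proj("wrist",[[g[0],g[1],16]])[0]
    x0,y0,x1,y1=r['rect']
    if x0<u[0]<x1 and y0<u[1]<y1:
      print('wrist',r['rect'],fit("wrist",r['pixels'],BL,np.array(g)))
im=read_camera("scene");cv2.imwrite(f"pics/s{tag}.png",cv2.resize(im[150:270,230:400,::-1],None,fx=4.5,fy=4.5,interpolation=cv2.INTER_CUBIC))
if g:
  for r in cut_out("scene","maple_block"):
    u=proj("scene",[[g[0],g[1],16]])[0]
    x0,y0,x1,y1=r['rect']
    if x0<u[0]<x1 and y0<u[1]<y1:
      print('scene',r['rect'],fit("scene",r['pixels'],BL,np.array(g)))
print(get_obs()['time_s'])
E
python3 look.py 7
```

```text
[571.4  38.4   4.4] [-3.3  0.9  3.9]
6.85
```

View pics/w7.png

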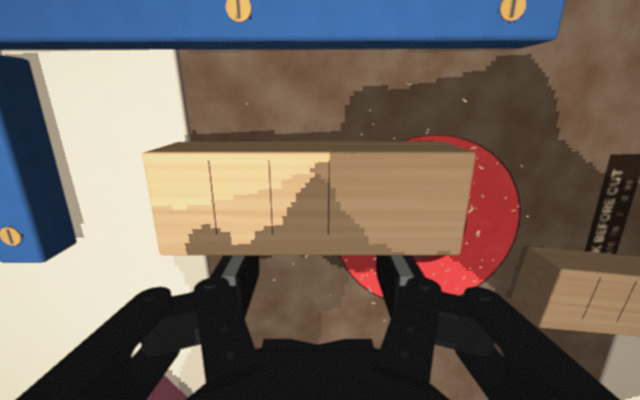

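>>> drive_tool([
  [0.7,0.7,0,0,0,0,0],
  [0.7,0.7,0,0,0,0,0],
  [0.7,0.7,0,0,0,0,0],
  [0.7,0.6,0,0,0,0,0],
  [0.7,0.3,0,0,0,0,0],
])

```text
time_s: 7.35
tool_pos: [604.2, 38.4, 4.6]
tcp_rot: [1.0, -0.012, 0.001, -0.0]
contact_force: [-2.6, 0.4, 1.7]
opening: 0.704
```

```bash
python3 look.py 8 633 37 -.02
```

```text
[604.2  38.4   4.6] [-2.6  0.4  1.7]
wrist [137.5, 141.6, 475.8, 255.6] (array([ 6.37913362e+02,  4.04484599e+01, -2.37694729e-02]), np.float64(273.5645213379469), np.float64(35619.0))
scene [282.6, 184.7, 330.8, 218.5] (array([6.41038109e+02, 4.18680586e+01, 6.61216870e-02]), np.float64(417.29154940407534), np.float64(802.0))
7.55
```

View pics/w8.png

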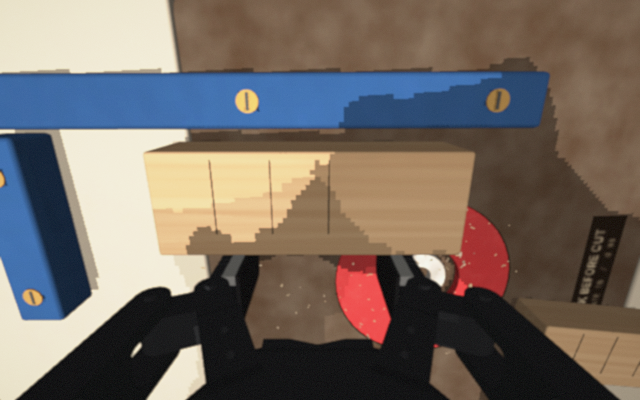

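View pics/s8.png

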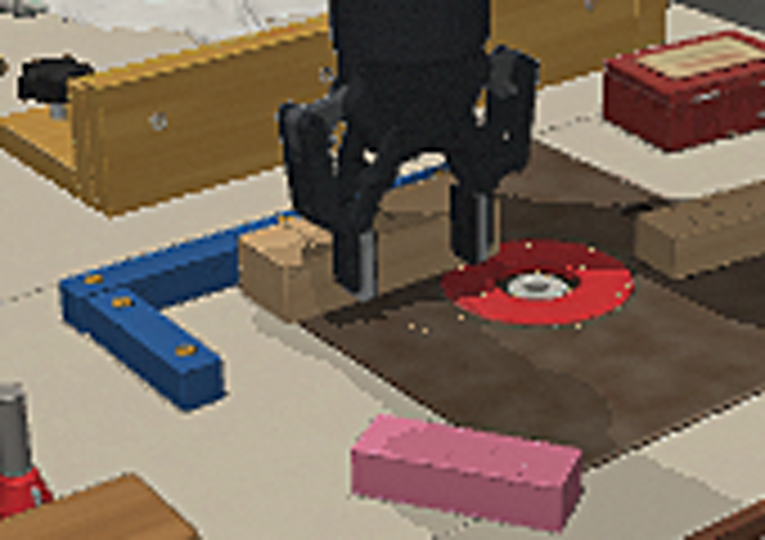

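The block is square on both fingers, with about a 10 mm gap to the fence (wrist view rows 128–145). I'll close it slowly.

>>> drive_tool([
  [0.7,0.3,0,0,0,0,0],
  [0.7,0.3,0,0,0,0,0],
  [0.7,0.15,0,0,0,0,0],
  [0.7,0.1,0,0,0,0,0],
])

```text
time_s: 7.95
tool_pos: [611.5, 38.4, 4.4]
tcp_rot: [1.0, -0.012, 0.0, -0.0]
contact_force: [-1.4, 0.4, -0.8]
opening: 0.699
```

>>> drive_tool([
  [0.7,0.1,0,0,0,0,0],
  [0.7,0.1,0,0,0,0,0],
])

```text
time_s: 8.15
tool_pos: [611.7, 38.3, 4.4]
tcp_rot: [1.0, -0.011, -0.002, 0.0]
contact_force: [-5.6, -0.9, 5.0]
opening: 0.699
```

>>> drive_tool([
  [0.7,0.1,0,0,0,0,0],
  [0.7,0,0,0,0,0,0],
])

```text
time_s: 8.35
tool_pos: [611.7, 38.3, 4.4]
tcp_rot: [1.0, -0.011, -0.003, 0.0]
contact_force: [-6.0, 0.9, 4.3]
opening: 0.698
```

>>> drive_tool([
  [0.7,0.15,0,0,0,0,0],
  [0.7,0.15,0,0,0,0,0],
  [0.7,0,0,0,0,0,0],
])

```text
time_s: 8.65
tool_pos: [611.7, 38.3, 4.1]
tcp_rot: [1.0, -0.011, -0.005, 0.001]
contact_force: [-9.8, -1.6, 7.0]
opening: 0.702
```

```bash
python3 look.py 9 647 39 -.02
```

```text
[611.7  38.3   4.1] [-9.8 -1.6  7. ]
wrist [139.6, 148.9, 476.0, 258.6] (array([ 6.44902390e+02,  4.03443581e+01, -2.26753961e-02]), np.float64(2431.449473279508), np.float64(34050.0))
scene [282.6, 185.2, 339.1, 218.7] (array([6.48634080e+02, 4.11027965e+01, 8.45373457e-03]), np.float64(433.3092349096502), np.float64(762.0))
8.85
```

View pics/w9.png

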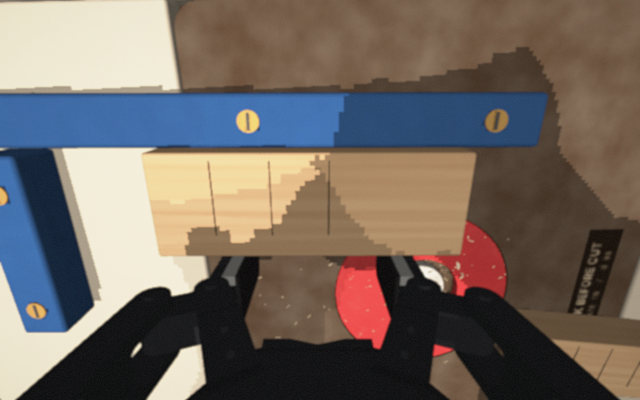

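Flush on the fence: force has built to about 10 N with the position stopped, and the end gap is still about 60 mm. Now I'll retreat and go round to the right-hand end.

>>> drive_tool([
  [0.7,-0.6,0,0,0,0,0],
  [0.7,-1.2,0,0,0,0,0],
  [0.7,-1.2,0,0,0,0,0],
  [0.7,0,0,4,0,0,0],
  [0.3,0,0,4,0,0,0],
])

```text
time_s: 9.35
tool_pos: [585.4, 38.3, 84.1]
tcp_rot: [1.0, -0.011, -0.002, 0.0]
contact_force: [0.9, 0.3, -0.4]
opening: 0.544
```

```bash
python3 - <<'E'
from h import *
print(get_obs()['qpos'].round(2))
E
python3 look.py 10 647 39 -.02
```

```text
[-0.12  0.62 -0.03  2.02  0.04  0.5  -1.77]
[585.4  38.3  84.1] [ 0.9  0.3 -0.4]
wrist [201.2, 85.2, 418.6, 164.7] (array([ 6.51908247e+02,  4.03667068e+01, -1.33772891e-02]), np.float64(824.401906958862), np.float64(14915.0))
scene [280.7, 183.1, 338.3, 218.9] (array([ 6.48073385e+02,  4.01850227e+01, -1.10617380e-02]), np.float64(30.649796232218378), np.float64(1174.0))
scene [243.0, 184.1, 335.8, 240.8] (array([674.37231228, 194.95094925,  -0.67955422]), np.float64(790.8174548250672), np.float64(833.0))
9.55
```

View pics/w10.png

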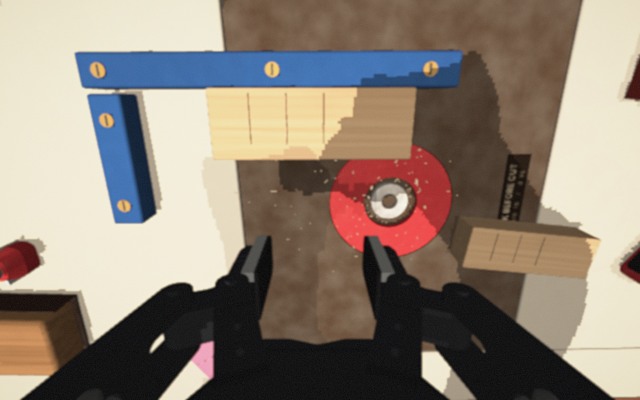

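View pics/s10.png

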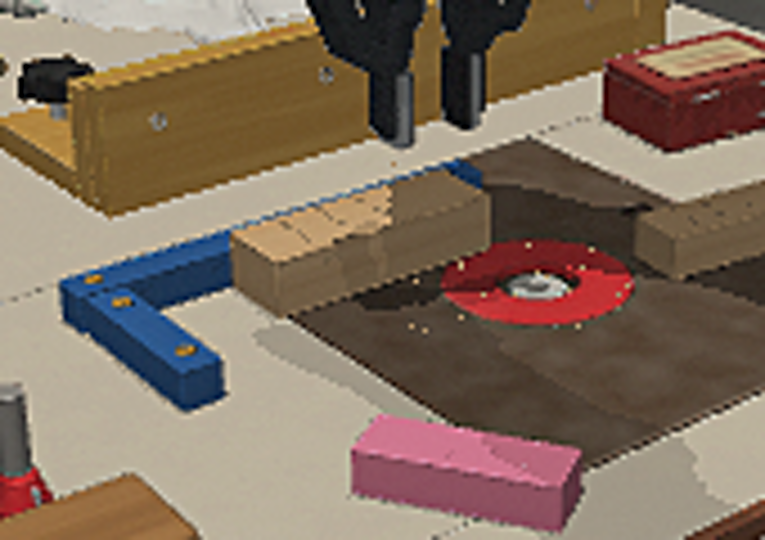

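>>> drive_tool([
  [0,1,-2,2,0,0,0.14],
  [0,1,-2,0,0,0,0.14],
  [0,1,-2,0,0,0,0.14],
  [0,1,-2,0,0,0,0.14],
  [0,1,-2,0,0,0,0.14],
])

```text
time_s: 10.05
tool_pos: [636.3, -62.3, 102.6]
tcp_rot: [0.942, 0.335, -0.001, -0.001]
contact_force: [0.7, -0.5, -0.3]
opening: -0.001
```

>>> drive_tool([
  [0,1,-0.5,0,0,0,0.14],
  [0,0,0,0,0,0,0.14],
  [0,0,0,0,0,0,0.14],
  [0,0,0,0,0,0,0.14],
  [0,0,0,0,0,0,0.14],
])

```text
time_s: 10.55
tool_pos: [645.8, -66.5, 102.4]
tcp_rot: [0.77, 0.638, -0.001, -0.001]
contact_force: [-0.5, -0.1, -0.3]
opening: -0.001
```

>>> drive_tool([
  [0,0,0,0,0,0,0.14],
  [0,0,0,0,0,0,0.03],
  [0,0,0,0,0,0,0],
])

```text
time_s: 10.85
tool_pos: [646.3, -66.6, 103.1]
tcp_rot: [0.716, 0.698, -0.0, -0.001]
contact_force: [-0.1, 0.6, -1.2]
opening: -0.003
```

```bash
python3 look.py 11 648 40 -.02; python3 -c "
from h import *
o=get_obs();print(o['tcp_rot'],o['opening'])"
```

```text
[646.3 -66.6 103.1] [-0.1  0.6 -1.2]
[ 7.16196410e-01  6.97898536e-01 -3.18504875e-04 -4.83648161e-04] 0.0038117453839197463Traceback (most recent call last):
  File "look.py", line 11, in <module>
    print('wrist',r['rect'],fit("wrist",r['pixels'],BL,np.array(g)))
                            ~~~^^^^^^^^^^^^^^^^^^^^^^^^^^^^^^^^^^^^
  File "fit.py", line 23, in fit
    res=minimize(f,v,method='Nelder-Mead',options=dict(initial_simplex=v+np.vstack([np.zeros(3),np.eye(3)])*(1,.4,.2)[k],xatol=.003,fatol=.05));v=res.x
    res = _minimize_neldermead(fun, x0, args, callback, bounds=bounds,
                               **options)
    fsim[k] = func(sim[k])
              ~~~~^^^^^^^^
    fx = function(np.copy(x), *(wrapper_args + args))
  File "fit.py", line 19, in <lambda>
    f=lambda v:(w*(render(n,boxes,p0+v*sc,roi)-m)**2).sum()
                   ~~~~~~~~~~~~~~~~~~~~~~~~~~~^~
ValueError: operands could not be broadcast together with shapes (178,101) (0,101)
```

View pics/w11.png

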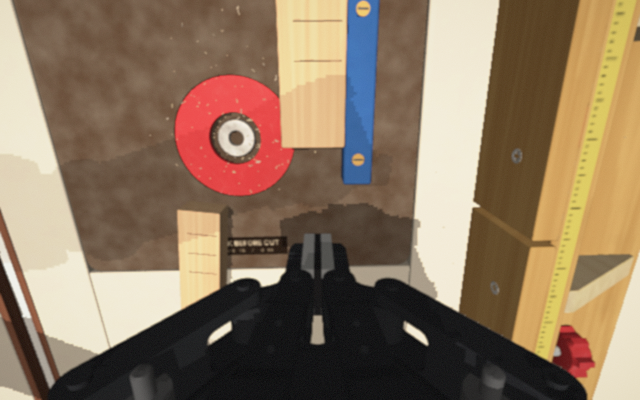

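```bash
sed -i 's/roi=(xs.min()-15,ys.min()-15,xs.max()+15,ys.max()+15)/roi=(max(xs.min()-15,0),max(ys.min()-15,0),min(xs.max()+15,640),min(ys.max()+15,400))/' fit.py
```

>>> drive_tool([
  [0,0,0,-3,0,0,0],
  [0,0,0,-3,0,0,0],
  [0,0,0,-1.8,0,0,0],
  [0,0,0,0,0,0,0],
])

```text
time_s: 11.35
tool_pos: [645.0, -66.5, 23.8]
tcp_rot: [0.716, 0.699, -0.002, -0.002]
contact_force: [-0.7, 0.2, 0.2]
opening: -0.0
```

```bash
python3 look.py 12 648 40 -.02
```

```text
[645.  -66.5  23.8] [-0.7  0.2  0.2]
wrist [250.8, 1.5, 369.2, 176.0] (array([ 6.48431244e+02,  3.99652243e+01, -2.10749085e-02]), np.float64(238.39617070357554), np.float64(18322.0))
scene [280.5, 185.2, 335.9, 219.9] (array([ 6.47185412e+02,  4.08453460e+01, -2.50141936e-02]), np.float64(37.6397693194925), np.float64(1165.0))
11.55
```

View pics/w12.png

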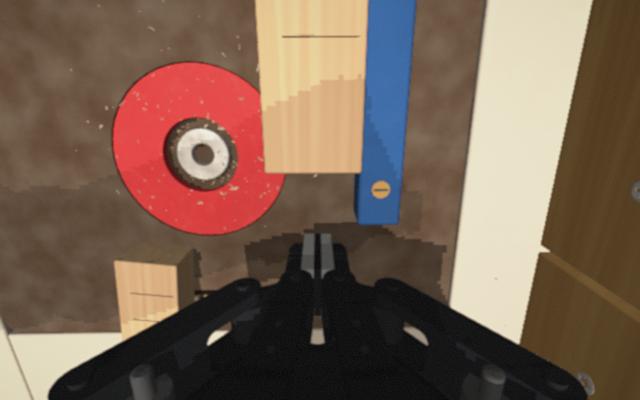

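View pics/s12.png

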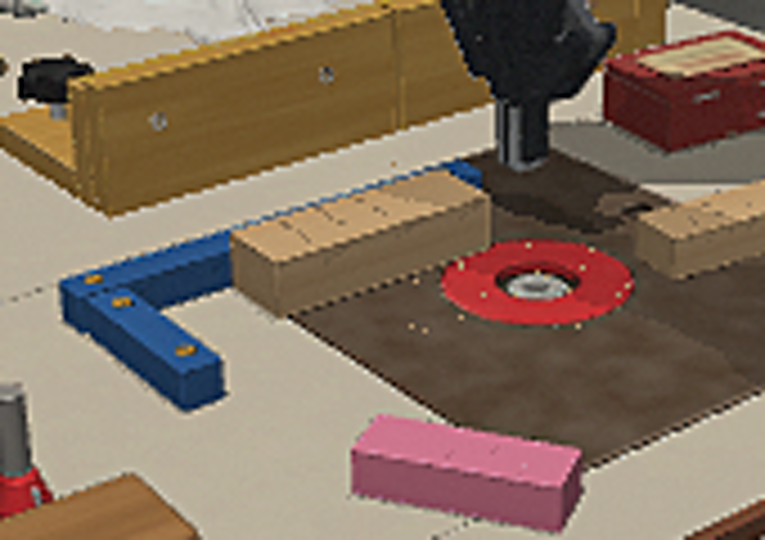

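Run:
```python
from fit import *
p=get_obs()['tool_pos']
for e in(-10,-5,0,5,22): print(e,((proj("scene",[p+[dx,dy,-e] for dx in(-14,14) for dy in(-11,11)])-[230,150])*4.5).round().tolist())
```

```text
-10 [[554.0, 149.0], [522.0, 159.0], [521.0, 134.0], [489.0, 144.0]]
-5 [[554.0, 158.0], [522.0, 168.0], [521.0, 142.0], [489.0, 152.0]]
0 [[554.0, 166.0], [522.0, 177.0], [521.0, 151.0], [489.0, 161.0]]
5 [[554.0, 175.0], [522.0, 185.0], [521.0, 159.0], [489.0, 169.0]]
22 [[554.0, 204.0], [522.0, 215.0], [520.0, 188.0], [489.0, 198.0]]
```

>>> drive_tool([
  [0,0.15,0,-0.7,0,0,0],
  [0,0,0,-0.7,0,0,0],
  [0,0,1,0,0,0,0],
  [0,0,0.8,0,0,0,0],
])

```text
time_s: 11.95
tool_pos: [648.5, -47.6, 12.3]
tcp_rot: [0.716, 0.699, 0.0, -0.0]
contact_force: [0.8, -0.3, 0.4]
opening: -0.003
```

>>> drive_tool([
  [0,0,0.6,0,0,0,0],
  [0,0,0.6,0,0,0,0],
  [0,0,0.6,0,0,0,0],
])

```text
time_s: 12.25
tool_pos: [648.8, -30.8, 12.7]
tcp_rot: [0.715, 0.699, -0.001, 0.0]
contact_force: [-0.8, -2.3, 1.2]
opening: -0.001
```

```bash
python3 look.py 13 648 45 -.02
```

```text
[648.8 -30.8  12.7] [-0.8 -2.3  1.2]
wrist [237.6, 2.2, 365.5, 247.5] (array([ 6.45971460e+02,  4.63912004e+01, -1.96001389e-02]), np.float64(89.26937331795463), np.float64(27281.0))
scene [281.0, 184.5, 336.5, 220.1] (array([ 6.47269772e+02,  4.46791299e+01, -2.14738613e-04]), np.float64(32.8239138792772), np.float64(1189.0))
12.45
```

View pics/w13.png

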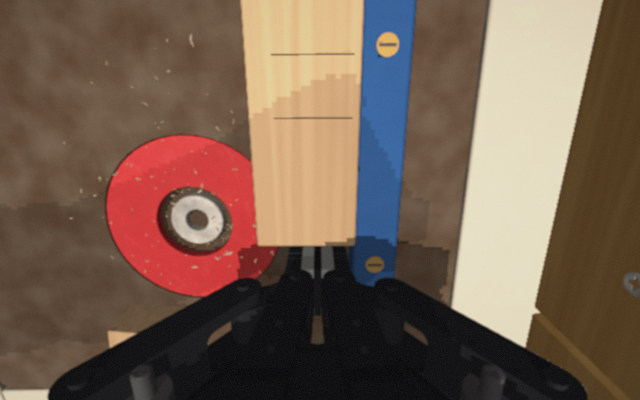

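>>> drive_tool([
  [0,-0.2,-0.5,0,0,0,0],
  [0,-0.25,0,0,0,0,0],
  [0,0,0.6,0,0,0,0],
  [0,0.01,0.6,0,0,0,0],
  [0,0.01,0.6,0,0,0,0],
])

```text
time_s: 12.95
tool_pos: [644.1, -17.3, 12.4]
tcp_rot: [0.715, 0.699, -0.0, -0.0]
contact_force: [-0.3, -1.3, -0.2]
opening: -0.002
```

>>> drive_tool([
  [0,0.01,0.6,0,0,0,0],
  [0,0.01,0.6,0,0,0,0],
  [0,0.01,0.6,0,0,0,0],
])

```text
time_s: 13.25
tool_pos: [644.5, 0.7, 12.4]
tcp_rot: [0.715, 0.699, -0.0, -0.0]
contact_force: [-0.3, -2.0, 0.5]
opening: -0.003
```

```bash
python3 look.py 14 648 73 -.02
```

```text
[644.5   0.7  12.4] [-0.3 -2.   0.5]
wrist [251.3, 1.7, 377.3, 249.9] (array([ 6.46888696e+02,  7.78709737e+01, -1.86393216e-02]), np.float64(92.74803537101116), np.float64(27413.0))
scene [265.7, 189.8, 322.1, 221.2] (array([ 6.49332839e+02,  7.79475776e+01, -4.02330730e-02]), np.float64(35.775793925413296), np.float64(1242.0))
13.45
```

View pics/w14.png

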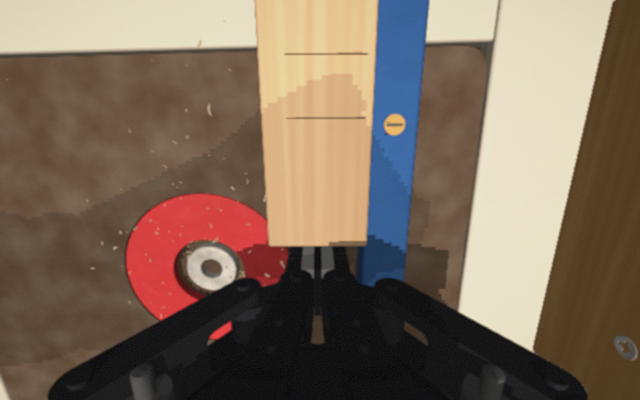

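View pics/s14.png

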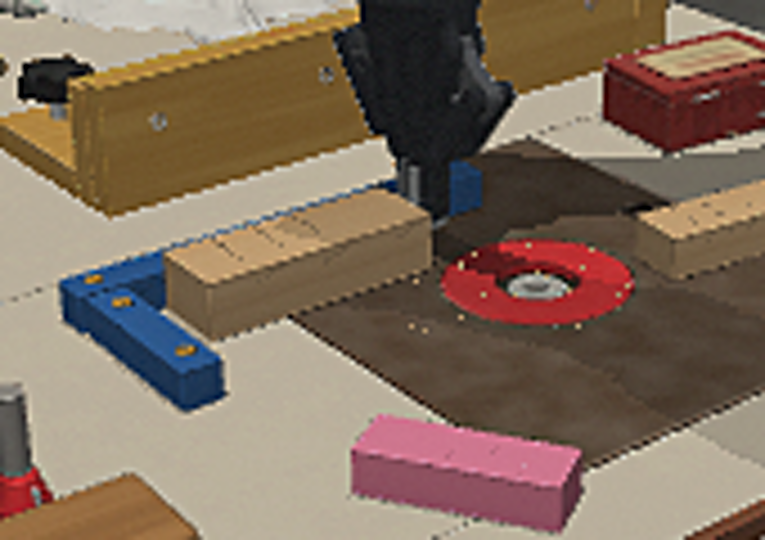

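Sliding true along the fence, with about 24 mm left.

>>> drive_tool([
  [0,0.01,0.5,0,0,0,0],
  [0,0.01,0.5,0,0,0,0],
  [0,0.01,0.5,0,0,0,0],
  [0,0,0.3,0,0,0,0],
  [0,0,0.2,0,0,0,0],
])

```text
time_s: 13.95
tool_pos: [645.1, 20.8, 12.6]
tcp_rot: [0.715, 0.699, 0.0, 0.0]
contact_force: [0.0, -1.9, 0.3]
opening: -0.003
```

>>> drive_tool([
  [0,0,0.15,0,0,0,0],
  [0,0,0.15,0,0,0,0],
  [0,0,0.15,0,0,0,0],
])

```text
time_s: 14.25
tool_pos: [645.1, 24.4, 12.6]
tcp_rot: [0.716, 0.698, -0.0, 0.0]
contact_force: [0.3, -1.8, 0.9]
opening: -0.002
```

>>> drive_tool([
  [0,0,0.15,0,0,0,0],
  [0,0,0.15,0,0,0,0],
  [0,0,0,0,0,0,0],
])

```text
time_s: 14.55
tool_pos: [645.1, 24.4, 12.6]
tcp_rot: [0.716, 0.698, -0.002, 0.001]
contact_force: [0.2, -6.0, 2.3]
opening: 0.004
```

>>> drive_tool([
  [0,0,0.2,0,0,0,0],
  [0,0,0.1,0,0,0,0],
  [0,0,0,0,0,0,0],
])

```text
time_s: 14.85
tool_pos: [645.0, 24.5, 12.6]
tcp_rot: [0.717, 0.697, -0.003, 0.002]
contact_force: [0.4, -10.9, 4.7]
opening: -0.001
```

>>> drive_tool([
  [0,0,-0.8,0,0,0,0],
  [0,0,-1.5,0,0,0,0],
  [0,0,-1.0,2,0,0,0],
  [0,0,0,4,0,0,0],
  [0,0,0,4,0,0,0],
])

```text
time_s: 15.35
tool_pos: [644.1, -2.3, 112.5]
tcp_rot: [0.716, 0.698, -0.0, -0.001]
contact_force: [1.2, -0.3, -0.5]
opening: -0.001
```

```bash
python3 look.py 15 649 101 -.02
```

```text
[644.1  -2.3 112.5] [ 1.2 -0.3 -0.5]
wrist [279.0, 2.7, 351.5, 156.9] (array([ 6.53379962e+02,  1.00838167e+02, -2.71054539e-02]), np.float64(300.7687043444829), np.float64(9959.0))
scene [255.6, 189.6, 315.3, 228.2] (array([ 6.49757966e+02,  9.99021563e+01, -5.92495022e-02]), np.float64(112.28567474048442), np.float64(1211.0))
15.55
```

View pics/w15.png

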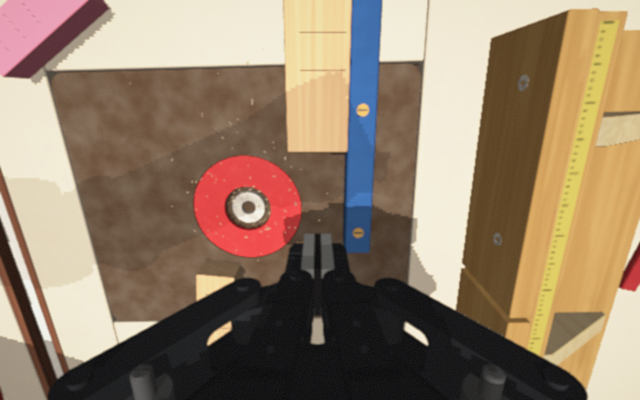

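View pics/s15.png

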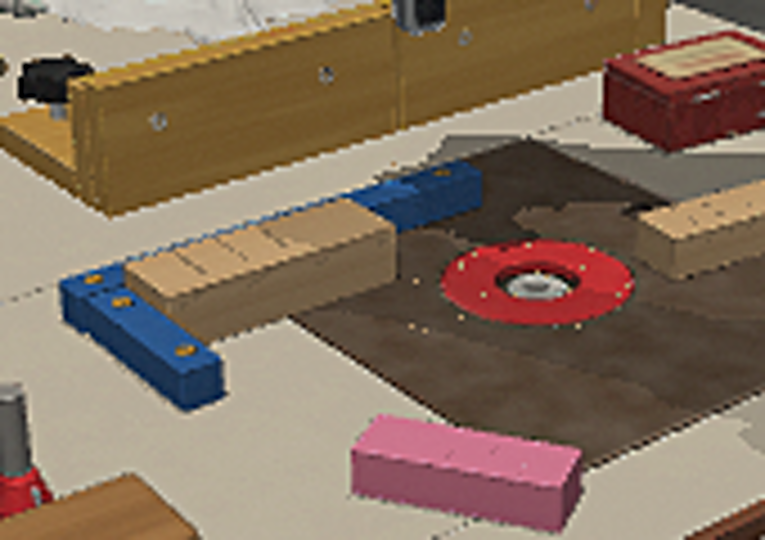

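>>> drive_tool([
  [0,0.4,1.5,0,0,0,0],
  [0,0.3,1.5,0,0,0,0],
  [0,0,0,0,0,0,0],
  [0,0,0,0,0,0,0],
])

```text
time_s: 15.95
tool_pos: [651.6, 29.7, 111.6]
tcp_rot: [0.715, 0.7, -0.0, -0.001]
contact_force: [0.3, -0.5, 0.3]
opening: -0.001
```

```bash
python3 look.py 16 650 101 -.02; python3 -c "
import cv2
i=cv2.imread('pics/w16.png');print(i.shape);cv2.imwrite('pics/w16c.png',cv2.resize(i[0:260,210:420],None,fx=2.3,fy=2.3,interpolation=cv2.INTER_CUBIC))"
```

```text
[651.6  29.7 111.6] [ 0.3 -0.5  0.3]
scene [259.4, 191.5, 316.2, 222.3] (array([ 6.47087602e+02,  9.84363167e+01, -1.55378017e-02]), np.float64(149.70597462514417), np.float64(1171.0))
16.15
(400, 640, 3)
```

View pics/w16c.png

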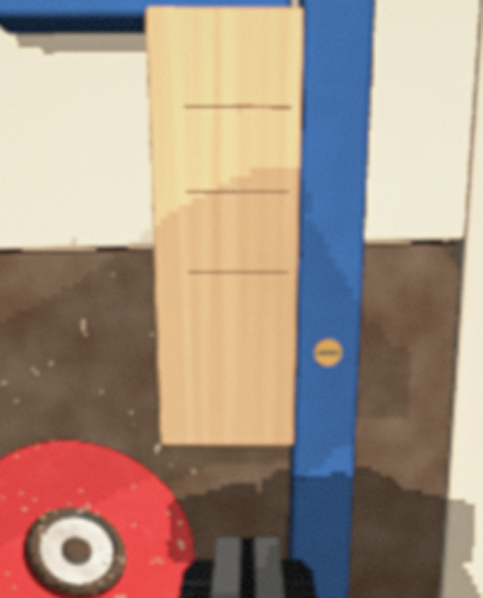

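Seated at the end stop by force and image. For snugness I'll add a gentle two-finger nudge on the long side, then on the end if needed.

>>> drive_tool([
  [0.7,-1.2,1.2,0,0,0,-0.14],
  [0.7,-1.2,1.2,0,0,0,-0.14],
  [0.7,-1.2,1.2,0,0,0,-0.14],
  [0.7,-1.2,1.2,0,0,0,-0.14],
  [0.7,-1.2,1.2,0,0,0,-0.14],
])

```text
time_s: 16.65
tool_pos: [591.7, 87.6, 112.6]
tcp_rot: [0.913, 0.408, 0.0, 0.0]
contact_force: [-0.2, -0.0, 0.4]
opening: 0.703
```

>>> drive_tool([
  [0.7,-0.2,0,0,0,0,-0.14],
  [0.7,0,0,0,0,0,-0.14],
  [0.7,0,0,0,0,0,-0.14],
  [0.7,0,0,0,0,0,-0.14],
  [0.7,0,0,0,0,0,-0.14],
])

```text
time_s: 17.15
tool_pos: [590.1, 87.3, 112.6]
tcp_rot: [0.998, 0.07, 0.0, 0.0]
contact_force: [0.8, 0.5, -0.1]
opening: 0.698
```

>>> drive_tool([
  [0.7,0,0,0,0,0,-0.14],
  [0.7,0,0,0,0,0,-0.03],
  [0.7,0,0,0,0,0,0],
  [0.7,0,0,0,0,0,0],
])

```text
time_s: 17.55
tool_pos: [590.0, 87.7, 112.5]
tcp_rot: [1.0, -0.011, -0.0, 0.0]
contact_force: [-1.0, -0.0, -0.3]
opening: 0.698
```

```bash
python3 look.py 17 650 101 -.02; python3 -c "
from h import *
o=get_obs();print(o['tcp_rot'],o['opening'])"
```

```text
[590.   87.7 112.5] [-1.  -0.  -0.3]
wrist [202.6, 97.1, 389.3, 161.0] (array([ 6.46934656e+02,  9.96393860e+01, -2.35678076e-02]), np.float64(57.51172625913111), np.float64(11209.0))
scene [258.6, 192.6, 316.0, 222.0] (array([6.49701021e+02, 9.74498736e+01, 2.87200460e-02]), np.float64(164.88270665128795), np.float64(1123.0))
17.75
[ 9.99935487e-01 -1.13583752e-02 -3.05975399e-05 -9.19354571e-05] 0.7001509850950077
```

View pics/w17.png

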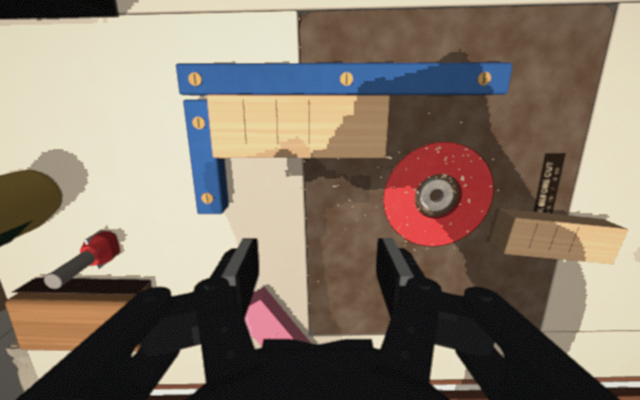

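>>> drive_tool([
  [0.7,0,0,-4,0,0,0],
  [0.7,0,0,-4,0,0,0],
  [0.7,0,0,-2,0,0,0],
  [0.7,0,0,-0.8,0,0,0],
  [0.7,0,0,0,0,0,0],
])

```text
time_s: 18.25
tool_pos: [589.5, 87.7, 3.6]
tcp_rot: [1.0, -0.011, -0.001, 0.0]
contact_force: [-0.0, -0.1, 0.6]
opening: 0.7
```

>>> drive_tool([
  [0.7,0.8,0,0,0,0,0],
  [0.7,0.6,0,0,0,0,0],
  [0.7,0.4,0,0,0,0,0],
  [0.7,0.2,0,0,0,0,0],
])

```text
time_s: 18.65
tool_pos: [611.7, 87.9, 5.5]
tcp_rot: [1.0, -0.012, 0.001, -0.0]
contact_force: [-0.1, 0.2, -0.6]
opening: 0.701
```

>>> drive_tool([
  [0.7,0.15,0,0,0,0,0],
  [0.7,0.15,0,0,0,0,0],
  [0.7,0,0,0,0,0,0],
])

```text
time_s: 18.95
tool_pos: [612.6, 87.9, 4.5]
tcp_rot: [1.0, -0.012, -0.0, 0.0]
contact_force: [-1.1, 0.7, 0.8]
opening: 0.702
```

>>> drive_tool([
  [0.7,0.15,0,0,0,0,0],
  [0.7,0.15,0,0,0,0,0],
  [0.7,0,0,0,0,0,0],
])

```text
time_s: 19.25
tool_pos: [612.7, 87.8, 4.1]
tcp_rot: [1.0, -0.011, -0.003, 0.001]
contact_force: [-6.2, 0.2, 3.7]
opening: 0.702
```

>>> drive_tool([
  [0.7,0.15,0,0,0,0,0],
  [0.7,0,0,0,0,0,0],
])

```text
time_s: 19.45
tool_pos: [612.7, 87.8, 4.0]
tcp_rot: [1.0, -0.011, -0.005, 0.001]
contact_force: [-7.1, -0.4, 6.9]
opening: 0.705
```

```bash
python3 look.py 18 650 101 -.02
```

```text
[612.7  87.8   4. ] [-7.1 -0.4  6.9]
19.65
```

View pics/w18.png

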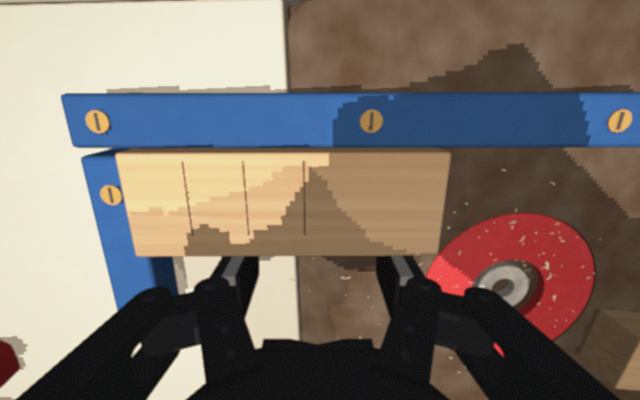

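>>> drive_tool([
  [0.7,-0.5,0,0,0,0,0],
  [0.7,-1.2,0,0,0,0,0],
  [0.7,-1.5,0,0,0,0,0],
  [0.7,-1,0,4,0,0,0],
  [0.7,0,0,4,0,0,0],
])

```text
time_s: 20.15
tool_pos: [572.2, 87.5, 83.7]
tcp_rot: [1.0, -0.011, -0.003, 0.001]
contact_force: [0.3, -0.6, -0.2]
opening: 0.699
```

>>> drive_tool([
  [0.7,1,3,2,0,0,0],
  [0.7,1,3,0,0,0,0],
  [0.7,1,1,0,0,0,0],
  [0.7,0,0,0,0,0,0],
  [0.7,0,0,0,0,0,0],
])

```text
time_s: 20.65
tool_pos: [604.7, 156.1, 103.6]
tcp_rot: [1.0, -0.012, -0.001, 0.001]
contact_force: [0.2, -0.6, -0.1]
opening: 0.7
```

```bash
python3 look.py 19 650 101 -.02; python3 -c "
import cv2
i=cv2.imread('pics/w19.png');cv2.imwrite('pics/w19c.png',cv2.resize(i[40:240,190:540],None,fx=2.2,fy=2.2,interpolation=cv2.INTER_CUBIC))"
```

```text
[604.7 156.1 103.6] [ 0.2 -0.6 -0.1]
wrist [300.4, 114.5, 487.2, 177.1] (array([ 6.46033538e+02,  9.88174329e+01, -1.92057043e-02]), np.float64(260.799569396386), np.float64(11508.0))
scene [257.8, 191.7, 314.9, 225.6] (array([ 6.47789556e+02,  9.86161772e+01, -4.57229642e-02]), np.float64(133.0717723952326), np.float64(1224.0))
20.85
```

View pics/w19.png

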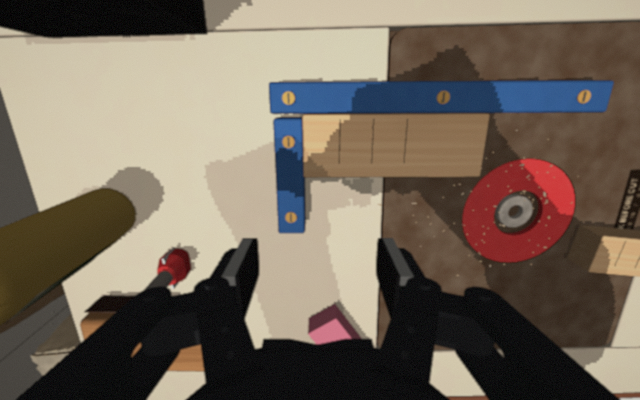

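View pics/s19.png

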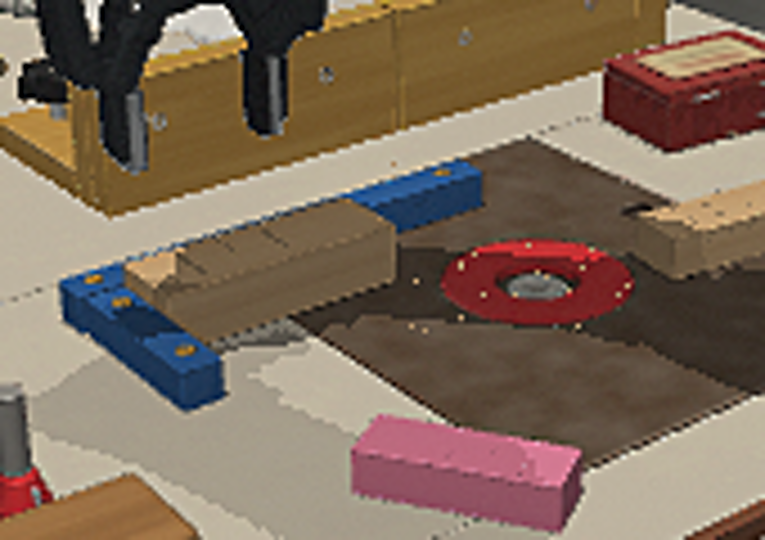

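>>> drive_tool([
  [0.7,0,-3,4,0,0,0],
  [0.7,0,-4,3,0,0,0],
  [0.7,-1,-4.5,0,0,0,0],
  [0.7,-1,-4.5,0,0,0,0],
  [0.7,-1,-4.5,0,0,0,0],
])

```text
time_s: 21.35
tool_pos: [574.5, -49.8, 174.7]
tcp_rot: [1.0, -0.012, 0.0, 0.0]
contact_force: [0.8, -0.8, 0.5]
opening: 0.701
```

>>> drive_tool([
  [0.7,-1,-4.5,0,0,0,0],
  [0.7,-1,-4.5,0,0,0,0],
  [0.7,-1,-4.5,0,0,0,0],
  [0.7,-1,-4.5,0,0,0,0],
  [0.7,-1,-4.5,0,0,0,0],
])

```text
time_s: 21.85
tool_pos: [523.8, -274.5, 174.3]
tcp_rot: [1.0, -0.012, -0.0, -0.0]
contact_force: [1.7, -0.1, -1.0]
opening: 0.697
```

>>> drive_tool([
  [0.7,0,-3,0,0,0,0],
  [0.7,0,-1,0,0,0,0],
  [0.7,0,0,0,0,0,0],
  [0.7,0,0,0,0,0,0],
])

```text
time_s: 22.25
tool_pos: [525.6, -310.1, 174.2]
tcp_rot: [1.0, -0.011, -0.0, -0.001]
contact_force: [0.3, 0.7, -0.6]
opening: 0.7
```

Run:
```python
from fit import *
im=read_camera("top")
cv2.imwrite("pics/t20.png",cv2.resize(im[140:290,170:480,::-1],None,fx=2.5,fy=2.5,interpolation=cv2.INTER_CUBIC))
for r in cut_out("top","maple_block"):
    if r['rect'][0]<310 and r['rect'][3]<240: print(r['rect'],fit("top",r['pixels'],BL,np.array([649.,100,-.02])))
a=np.load("top0.npy").astype(int);d=(np.abs(a-im).max(2)>40)
for n,(l,t,rr,b) in dict(sand=(185,238,246,272),glue=(170,182,222,224),bit=(218,217,238,236),pink=(272,242,312,288),small=(375,208,425,232),tape=(438,200,470,240),tin=(420,142,470,180)).items(): print(n,d[t:b,l:rr].sum())
print(get_obs()['time_s'],get_obs()['contact_force'])
```

```text
[275.8, 166.8, 331.9, 196.4] (array([6.49493217e+02, 1.02844415e+02, 6.08099324e-03]), np.float64(43.3355632449058), np.float64(1118.0))
[220.8, 218.6, 232.8, 231.0] (array([ 6.49e+02,  1.00e+02, -2.00e-02]), np.float64(124.0), np.float64(124.0))
sand 0
glue 0
bit 0
pink 0
small 0
tape 2
tin 0
22.35 [-0.02388102 -0.34734316 -0.02102764]
```

View pics/t20.png

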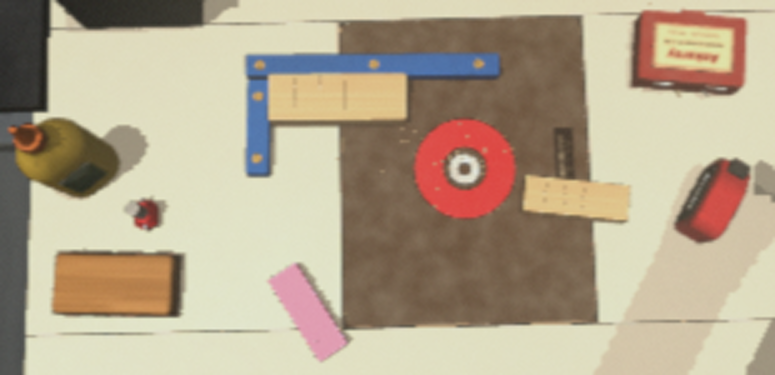

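The block sits in the corner in the top crop (268–407, 73–120). Nothing else has moved and the arm is clear.

```bash
python3 -c "
from rig import *
print(finish_job())"
```

```text
the job is handed in; nothing more can be done
None
```

The maple block is seated in the corner and the job is handed in; `finish_job` gave no verdict, as expected.

**What I did:**
- **To the fence:** I pushed the large light block across with both fingertips until its long side was flush on the fence, about 60 mm short of the end stop. The push stopped dead at about 10 N.
- **To the end stop:** I slid it along with the shut fingertips until it stopped against the end stop at about 11 N.
- **Final nudge:** A gentle two-finger push on the long side met resistance exactly where a flush block should be.

**Last checks:**
- The final top picture shows the block in the corner.
- The image patches around all five bystanders, the pink block and the small look-alike match the first picture.
- The arm was clear and touching nothing at about 22 s.

**Disagreements:**
- The final top-camera fit gave a block yaw of +0.006 rad, against about -0.02 for the fence and the wrist fit. Late scene-camera fits scattered by several hundredths of a rad and a few mm because the stop partly hides the block. I relied on the contact stops instead.
- The fingertips stood about 20 mm or more higher than the stated 22 mm tip extent suggested, so I set tip height from the camera pictures.

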